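Brake the spinning keeper disc over its pocket and put the whistle cap away

TASK

The clockwork disc on the round keeper is turning: slow it with a light touch on its rim before it runs down, so that its hole comes to a stop right over the fixed pocket at the red marker block, and never let it come to a standstill with the hole far from the pocket. Let go of the disc, then put the whistle cap through the hole so that it rests inside the pocket. Touch the disc gently throughout, never pushing it right down on its springs, and leave the other things where they are.

Things in the scene. Friction and masses are not known exactly. Their poses are not given: they have to be found in the camera images.
- drum_axis (a point): the keeper's axis, 75 mm above the work surface (height of the disc's rim). The keeper is a fixed blue drum, 250 mm across, 45 mm high, with a steel disc turning about the upright axis above it: 250 mm across, underside 55 mm and upper face 63 mm above the surface, small black hub in the middle, top at 69 mm
- rim_top (a point): point on the middle of the top of the disc's flat raised rim, on the radius through the hole, marked by a red stripe; turns with the disc. The rim is 25 mm wide, from 100 to 125 mm from the axis, its top 75 mm above the work surface, all round. The disc's inertia is about 0.03 kg m2: a press of 1 to 2 N on the rim stops it within about a second
- float (a joint): how far the disc is pressed down, in m (0 = up, at rest; at most 0.008). The disc floats on a soft damped spring: pressed anywhere it stays level and gives way, from 0.3 N at first contact, 0.5 N more per mm, up to a hard stop at 8 mm; do not push it that far (4 N)
- pocket (a point): centre of the mouth of the fixed round pocket in the drum (yellow floor): 70 mm wide, mouth 45 mm and floor 6 mm above the work surface, 63 mm from the keeper's axis. Its x axis points from the keeper's axis through the pocket to the red marker block (40 x 24 mm, 60 mm high), which stands beside the drum, 130 to 170 mm from the axis
- hole (a point): centre of the one round hole, 70 mm wide, right through the turning disc, on its upper face, 63 mm from the keeper's axis; it moves with the disc. Left alone, the disc slows by 0.024 rad/s2 for each rad it has turned beyond joint value -7.5 (0.18 rad/s2 at 0), so a disc braked too early stops short of the pocket; a finger resting on the rim can also drag it round
- disc (a joint): disc angle, rad, over several turns, counter-clockwise from above positive; hole over pocket at every multiple of 2 pi. Spring-driven: from rest at -20.5 to -16.5 it speeds up to 1.4-2.0 rad/s at about 10 s (near -7.5), then slows and stops by itself at about 20 s. From -7.5 to 7.5 it stays wherever it is stopped (0.02 N on the rim moves it); below that it starts again when released
- cap_center (a point): whistle cap, centre, 21 mm above its underside (42 mm high, 60 g): red round body 34 mm across and 22 mm high, and on it a black round knob 16 mm across and 20 mm high to take it by; stands upright on the work surface, left or right of the keeper
- tumbler: glass tumbler, 72 mm across, 110 mm high, on the other side of the keeper than the cap; origin under its centre; leave alone
- bowl: steel bowl, 160 mm across, 50 mm high, with a grey gasket ring (94 mm across, 8 mm high) lying in it; origin under its centre; leave alone
- tiffin: steel tiffin tier, 132 mm across and 170 mm over its two ears, 70 mm high; origin under its centre; leave alone
- rolling_pin: wooden rolling pin lying along its y axis, 380 mm long, 44 mm thick; origin under its middle; leave alone
- spice_jar: closed spice jar, 56 mm across, 90 mm high; origin under its centre; leave alone
Not all that is in view belongs to the job. There is more than one size of the part that bears cap_center; the job needs the largest.

How it is judged:
By the outcome, as a careful person would: the job done as asked, in the order asked, and still so for the second after the job is handed in, with the robot touching nothing.
It also fails if it takes over 72 s, if anything falls off the work surface, if the arm or the gripper's body presses on something with over 40 N, if the wrist force passes 120 N, or if a joint passes its speed limit or range.

ROBOT

A 6-joint arm with a two-finger parallel gripper is mounted at the origin on the work surface. World frame = base frame: x ahead of the robot, y to its left, z up, the work surface at z = 0. Lengths are in mm, angles in rad, forces in N, time in s.
With the tool pointing down it reaches from about 300 to 775 mm from the base axis. Payload 14.6 kg.
Tool frame: the origin (TCP) lies at the very end of the fingers, on their centre line; the grasp point (between the pads) lies 19 mm behind it; z points along the fingers, y is the line along which they close (so a half turn about z gives the same grasp; the last joint's range is limited). The gripper opens to 94 mm and grips with 3 to 60 N. Pads are 16 mm wide; open, the fingers measure 119 mm over their backs; the gripper's body (75 mm by 177 mm) begins 78 mm behind the grasp point.
Start: joints at [1.26, 0.3, 1.521, -0, 1.321, -0.067], TCP at [132.763, 533.726, 205.446] pointing down, gripper open.
Joint ranges: [-3.03, 3.03], [-0.79, 2.21], [0.23, 2.52], [-1.04, 4.18], [0, 3.07], [-2.55, 2.55]. Speed limits (rad/s): [2.22, 2.22, 2.57, 3.14, 3.14, 3.14].

INTERFACE

Orientations are given as a unit quaternion [x, y, z, w].
In Python, from cell import bot gives the robot as it stands.
- The arm moves only by the shell command python3 -m pendant 'ROWS'. ROWS is JSON, one flat list of numbers, 7 for each row, row after row: the turn, a rotation vector about the tool's x, y, z each as a share of 90 degrees, from -1 to 1, then the shift along the tool's x, y, z each as a share of 0.25 m, from -1 to 1, then the opening, from -1 (shut) to 1 (fully open), so that 0 is half open. A call has 1 to 8 rows; each row shifts and turns the commanded pose from where the row before left it, along the tool's axes as they then stand; what a row does not reach is not made up. A row lasts 1/10 s, in which the tool goes at most 50 mm and 8.59 degrees, less where a joint would pass 70% of its speed; a pose out of reach is approached as far as the arm can. A call with a number of a shift or a turn outside -1 to 1 is refused whole. A call with a gripper value outside its range is refused whole. The fingers move at their own pace and stop on an object; the grip force is fixed at half the most. Time passes only in rows, so rows that do not move let the fingers close. It gives the time, the measured TCP pose, the force, the opening and the grip force at its end, in the units of the state.
- bot.get_state(): the state, without advancing time (a new reading comes with each control period).
- bot.capture(name): name is "scene" or "side" or "wrist"; returns the picture (400x640x3 uint8, red, green, blue); there is no depth.
- bot.get_calibration(name): a dict with "fx", "fy", "cx", "cy" (pixels), "world_to_cam" (4x4, takes a point from world to camera coordinates). Camera axes: x right, y down, z forward; pixel columns grow to the right and rows downward; lengths in mm; the calibration is good to about 2 mm. A picture is of the moment at which its call begins: read the wrist's pose just before it. get_calibration takes no time and is no camera call; for the wrist camera it gives the pose at the moment of the call.
- bot.sign_off(): hands the job in; it is judged then, once.
The state is a dict: "time": time; "joint_pos": joint angles; "joint_vel": joint speeds; "tau": joint torques, N m; "ee_pos": TCP position; "eef_rot": TCP orientation; "contact_force": force on the tool from outside, world axes, zero at the start; "wrist_torque": the same for the moment, N m; "opening": finger opening in mm; "finger_force": force on a finger pad.
Only numpy, scipy, OpenCV 4.12 (cv2) and the standard library are available. Lean on these libraries where they do the work, as an engineer would, in place of code of your own. Each camera call takes 0.05 s, during which the arm holds its last target. There are 200 camera calls.

## Working session

There is one attempt and no reset: what is moved stays moved. The work goes in short steps, Python scripts to look and compute and a shell command to move; the robot and the scene stay as the last step left them, time stands still between calls to the robot, and variables do not carry over. Pictures are saved under pics/ and viewed, at most 10 in all, crops included, and the job is handed in when it is done.

```bash
ls; mkdir -p pics; python3 - <<'E'
from cell import bot
import cv2,numpy as np,json
s=bot.get_state();print(s)
for n in("scene","side"):
    c=bot.get_calibration(n);print(n,c)
    im=bot.capture(n);cv2.imwrite(f"pics/{n}0.png",im[...,::-1])
print(bot.get_state()["time"])
E
```

```text
pics
{'time': 0.0, 'joint_pos': array([ 1.26039181e+00,  3.00472990e-01,  1.52157719e+00, -2.15366248e-05,
        1.32071318e+00, -6.66150181e-02]), 'joint_vel': array([-9.08660016e-04,  6.54195432e-05, -2.07791361e-03,  1.56669207e-03,
       -1.46701122e-03, -1.77148712e-06]), 'tau': array([ 8.68250027e-05, -5.31822145e+01, -3.52728903e+01,  7.07405386e-02,
        2.44486704e-02, -3.44490729e-05]), 'ee_pos': array([132.69506591, 533.47918259, 204.88694501]), 'eef_rot': array([ 1.21590443e-01,  9.92580184e-01, -5.76937981e-04, -9.94453971e-05]), 'contact_force': array([-0.13036521,  0.78932293, -0.13194313]), 'wrist_torque': array([-0.01319026, -0.04369535, -0.03289661]), 'finger_force': 0.0, 'opening': 93.8001422824056}
scene {'fx': 458.7186075001568, 'fy': 458.7186075001568, 'cx': 316.9219030610574, 'cy': 195.35185655225226, 'world_to_cam': array([[-5.36204414e-01,  8.44075262e-01, -4.66677003e-03,
         2.75288810e+02],
       [ 4.92619682e-01,  3.08440815e-01, -8.13750645e-01,
        -2.35567809e+02],
       [-6.85427366e-01, -4.38635631e-01, -5.81195414e-01,
         1.86528156e+03],
       [ 0.00000000e+00,  0.00000000e+00,  0.00000000e+00,
         1.00000000e+00]])}
side {'fx': 450.8749238219047, 'fy': 450.8749238219047, 'cx': 319.19239112183163, 'cy': 202.34488390308988, 'world_to_cam': array([[-9.53573820e-01, -3.00701171e-01, -1.66064655e-02,
         5.66475794e+02],
       [-1.81416661e-01,  6.17567472e-01, -7.65309358e-01,
         1.35353749e+02],
       [ 2.40385033e-01, -7.26766279e-01, -6.43448376e-01,
         1.04914222e+03],
       [ 0.00000000e+00,  0.00000000e+00,  0.00000000e+00,
         1.00000000e+00]])}
0.1
```

View pics/scene0.png

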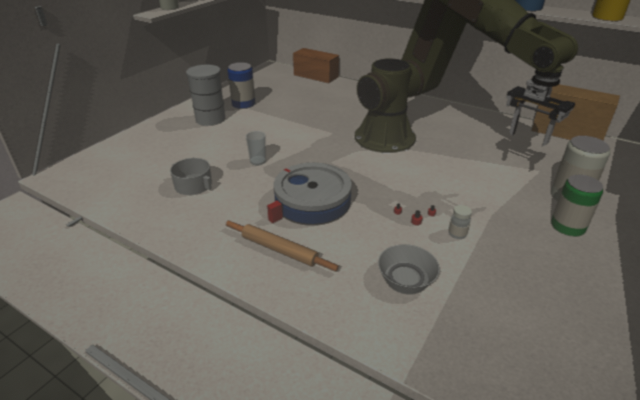

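View pics/side0.png

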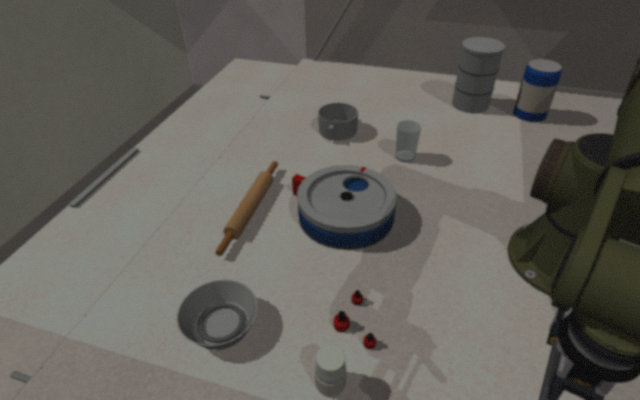

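The side view shows the hub at (347,197), the hole at (355,185), the stripe at (363,170) and the marker at (299,185). The caps stand at (358,298), (342,322) and (370,341). Next I'll rectify the views for metric positions.

```bash
cat > h.py <<'E'
from cell import bot
import cv2,numpy as np
def ray(c,uv,z):
    T=c["world_to_cam"];R=T[:3,:3];o=-R.T@T[:3,3]
    d=R.T@np.array([(uv[0]-c["cx"])/c["fx"],(uv[1]-c["cy"])/c["fy"],1]);return o+d*(z-o[2])/d[2]
def rect(im,c,x0,y0,n,z,s=1.):
    """top view of plane z: column = (x-x0)*s, row = (y-y0)*s"""
    T=c["world_to_cam"];K=np.array([[c["fx"],0,c["cx"]],[0,c["fy"],c["cy"]],[0,0,1]])
    H=K@np.c_[T[:3,0],T[:3,1],T[:3,2]*z+T[:3,3]]@np.array([[1/s,0,x0],[0,1/s,y0],[0,0,1]])
    return cv2.warpPerspective(im,H,(int(n*s),int(n*s)),flags=cv2.WARP_INVERSE_MAP|cv2.INTER_LINEAR)
def red(im):
    a=im.astype(int);return (a[...,0]-np.maximum(a[...,1],a[...,2])>40).astype(np.uint8)
E
python3 - <<'E'
from h import *
C={n:bot.get_calibration(n) for n in("scene","side")}
I={n:cv2.imread(f"pics/{n}0.png")[...,::-1].copy() for n in C}
P={"scene":dict(hub=(313,185,69),bowl=(408,270,0),tumbler=(258,160,0),jar=(460,235,0)),"side":dict(hub=(347,197,69),bowl=(219,322,0),tumbler=(405,157,0),jar=(330,385,0))}
for n in C:
    for k,v in P[n].items(): print(n,k,ray(C[n],v[:2],v[2]).round())
    m=red(I[n]);N,l,st,ce=cv2.connectedComponentsWithStats(m)
    for i in range(1,N):
        if st[i,4]>3: print(st[i],ce[i].round(1),ray(C[n],ce[i],11).round())
h=ray(C["side"],(347,197),69)
o=[rect(I[n],C[n],h[0]-180,h[1]-180,360,75) for n in C]
cv2.imwrite("pics/rect0.png",np.hstack(o)[...,::-1])
E
```

```text
scene hub [528.  -5.  69.]
scene bowl [652. 382.   0.]
scene tumbler [ 413. -327.    0.]
scene jar [433. 455.   0.]
[285 169   4   3   7] [286.7 169.7] [ 425. -185.   11.]
[268 201  13   9  63] [273.5 204.7] [619. -98.  11.]
[395 208   6   5  19] [397.3 210.2] [434. 251.  11.]
[429 209   6   6  20] [431.3 212. ] [386. 345.  11.]
[413 215   9   9  43] [416.3 219.5] [447. 320.  11.]
side hub [520.  -3.  69.]
side bowl [690. 385.   0.]
side tumbler [ 419. -321.    0.]
side jar [432. 450.  -0.]
[361 167   5   5  17] [362.5 168.8] [ 527. -210.   11.]
[293 174  12  19 110] [297.  180.8] [ 692. -102.   11.]
[352 294  10  10  59] [355.8 298.9] [432. 255.  11.]
[334 315  14  16 127] [339.7 323.5] [448. 324.  11.]
[364 336  11  11  74] [368.3 342.1] [383. 349.  11.]
```

View pics/rect0.png

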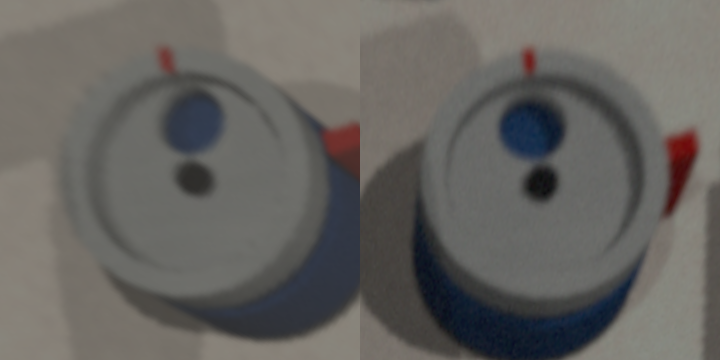

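The rectified views put the rim centre near (525,-9), with the hole at about -100°. I'll refine the axis, the marker direction and the disc angle numerically.

```bash
cat >> h.py <<'E'
def proj(c,p):
    q=np.asarray(p)@c["world_to_cam"][:3,:3].T+c["world_to_cam"][:3,3]
    return np.stack([c["fx"]*q[...,0]/q[...,2]+c["cx"],c["fy"]*q[...,1]/q[...,2]+c["cy"]],-1).astype(np.float32)
def samp(im,c,p):
    q=proj(c,p);return cv2.remap(im.astype(np.float32),q[None,:,0],q[None,:,1],cv2.INTER_LINEAR)[0]
def circ(x,y,r,z,n=360):
    t=np.arange(n)*2*np.pi/n;return np.stack([x+r*np.cos(t),y+r*np.sin(t),0*t+z],-1)
E
python3 - <<'E'
from h import *
for n in("scene","side"):
    c=bot.get_calibration(n);im=cv2.imread(f"pics/{n}0.png")[...,::-1].copy()
    g=cv2.GaussianBlur(cv2.cvtColor(im,cv2.COLOR_RGB2GRAY).astype(np.float32),(0,0),1)
    G=np.hypot(cv2.Sobel(g,5,1,0),cv2.Sobel(g,5,0,1))
    best=max((np.minimum(samp(G,c,circ(x,y,125,75)),40).mean()+np.minimum(samp(G,c,circ(x,y,100,75)),40).mean(),x,y) for x in np.arange(510,541) for y in np.arange(-25,11))
    _,x,y=best;print(n,best)
    r=sum(samp(red(im),c,circ(x,y,q,75)) for q in (104,108,112,116,120));a=np.radians(np.arange(360))
    print("stripe",np.degrees(np.angle((r*np.exp(1j*a)).sum())))
    r=sum(samp(red(im),c,circ(x,y,q,60)) for q in (140,150,160));print("marker",np.degrees(np.angle((r*np.exp(1j*a)).sum())))
    b=im.astype(int)[...,2]-im.astype(int)[...,0]
    r=sum(np.clip(samp(b,c,circ(x,y,q,63))-20,0,1) for q in (55,63,71));print("hole",np.degrees(np.angle((r*np.exp(1j*a)).sum())))
E
```

```text
scene (np.float32(60.452717), np.int64(540), np.int64(10))
stripe 0.0
marker -36.62534912665379
hole -105.94481718214719
side (np.float32(64.108665), np.int64(516), np.int64(10))
stripe -93.10838846683406
marker -30.347988452215677
hole -91.55957081130038
```

```bash
python3 - <<'E'
from h import *
o=[]
for n,uv in (("scene",(313,185)),("side",(347,197))):
    c=bot.get_calibration(n);im=cv2.imread(f"pics/{n}0.png")[...,::-1].copy()
    g=cv2.cvtColor(im,cv2.COLOR_RGB2GRAY)
    w=np.zeros(g.shape);w[uv[1]-8:uv[1]+9,uv[0]-10:uv[0]+11]=1
    w*=np.clip(70-g.astype(float),0,None)*(im.max(2).astype(int)-im.min(2)<30); v,u=np.indices(g.shape)
    p=ray(c,((w*u).sum()/w.sum(),(w*v).sum()/w.sum()),67);print(n,p)
    k=rect(im,c,525-180,-9-180,360,75,1.)
    k2=rect(im,c,525-180,-9-180,360,60,1.)
    for a,z in((k,75),(k2,60)):
        for r in (100,125) if z==75 else (130,170): cv2.circle(a,(180,180),r,(0,255,0),1)
    o.append(np.hstack([k,k2]))
cv2.imwrite("pics/rect1.png",cv2.resize(np.vstack(o)[...,::-1],(600,600)))
E
```

```text
scene [521.7288424 -19.3860915  67.       ]
side [523.65254037  -9.07654441  67.        ]
```

View pics/rect1.png

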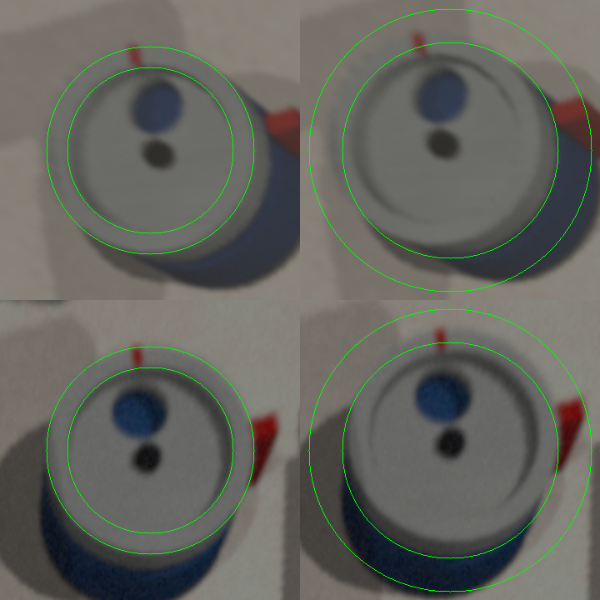

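The axis is (525,-9), and it matches the rim circles in both views. The marker lies at about -17° and the stripe at about -98.5°, so the disc is at about -20.27. A harmonic model then has it cross 0 near t=14.2 s at 1.6 rad/s.

Things that could be taken for the cap are the three red caps at side pixels (356,299), (340,323) and (368,342). The largest is (340,323), at world (448,322). I'll start moving and check that choice in a crop.

```bash
python3 -m pendant '[0,0,0,-0.1,-0.108,0,-1, 0,0,0,-0.1,-0.108,0,-1, 0,0,0,-0.1,-0.108,0,-1, 0,0,0,-0.1,-0.108,0,-1, 0,0,0,-0.1,-0.108,0,-1, 0,0,0,-0.1,-0.108,0,-1, 0,0,0,-0.1,-0.108,0,-1, 0,0,0,-0.1,-0.108,0,-1]'
python3 -m pendant '[0,0,0,-0.1,-0.108,0.05,-1, 0,0,0,-0.1,-0.108,0.05,-1, 0,0,0,-0.1,-0.108,0.05,-1, 0,0,0,-0.1,-0.108,0.05,-1, 0,0,0,-0.1,-0.108,0.05,-1, 0,0,0,-0.1,-0.108,0.05,-1, 0,0,0,-0.1,-0.108,0.05,-1, 0,0,0,-0.1,-0.108,0.05,-1]'
python3 -m pendant '[0,0,0,0,0,0,-1, 0,0,0,0,0,0,-1]'
cat >> h.py <<'E'
AX=np.array([525.,-9.])
def disc(names=("side","scene")):
    """hole/stripe bearings in degrees and time"""
    out=[]
    for n in names:
        t=bot.get_state()["time"];c=bot.get_calibration(n);im=bot.capture(n);a=np.radians(np.arange(360))
        r=sum(samp(red(im),c,circ(*AX,q,75)) for q in (106,112,118))
        b=im.astype(int);k=cv2.subtract(im.max(2),im.min(2))
        h=sum(np.clip((samp(k,c,circ(*AX,q,63))-15)/15,0,1) for q in (50,63,76))
        d=lambda w:round(float(np.degrees(np.angle((w*np.exp(1j*a)).sum()))),1) if w.sum()>.5 else None
        out.append((n,round(float(t),2),"stripe",d(r),"hole",d(h)))
    return out
def est(t,m=-17.):
    return (-7.5-12.77*np.cos(.15492*t))
E
python3 - <<'E'
from h import *
s=bot.get_state();print(s["time"],s["ee_pos"],s["eef_rot"],s["contact_force"],s["opening"])
d=disc();print(d,[round((np.degrees(est(x[1]))-17+180)%360-180,1) for x in d])
c=bot.get_calibration("side");im=bot.capture("side");cv2.imwrite("pics/crop1.png",np.vstack([cv2.resize(im[280:360,310:430],(600,400),interpolation=cv2.INTER_CUBIC)])[...,::-1])
E
```

```text
time: 0.9
ee_pos: [275.0, 274.4, 205.3]
eef_rot: [0.121, 0.993, -0.0, -0.0]
contact_force: [0.4, -0.5, 0.3]
opening: 33.5
finger_force: 0.0
time: 1.7
ee_pos: [417.1, 16.4, 104.9]
eef_rot: [0.122, 0.993, -0.0, -0.0]
contact_force: [1.0, 1.0, 0.7]
opening: 0.5
finger_force: 0.0
time: 1.9
ee_pos: [416.3, 17.7, 105.1]
eef_rot: [0.122, 0.992, 0.0, -0.001]
contact_force: [-0.2, 0.4, 1.1]
opening: 0.6
finger_force: 0.0
1.9 [416.33302205  17.73742592 105.089298  ] [ 1.22391028e-01  9.92481745e-01  1.20949795e-05 -6.50178733e-04] [-0.17734576  0.37434854  1.10131232] 0.5571600447461478
[('side', 1.9, 'stripe', -50.8, 'hole', -51.5), ('scene', 1.95, 'stripe', -50.1, 'hole', -42.5)] [np.float64(-66.9), np.float64(-65.3)]
```

View pics/crop1.png

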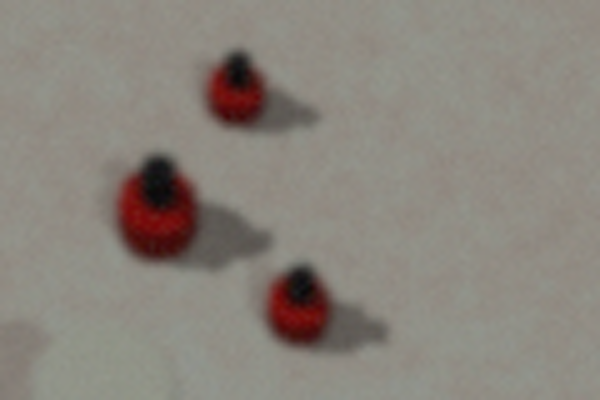

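The left-middle cap, at about side pixel (341,322), is clearly the largest, so it is the one to use. I'll lower to just above the rim and track the disc.

```bash
cat > trk.py <<'E'
from h import *
s=bot.get_state();d=disc();print(d,s["ee_pos"].round(1),s["contact_force"].round(1))
E
Z='0,0,0,0,0,0,-1'
python3 -m pendant '[0,0,0,0,0,0.04,-1, 0,0,0,0,0,0.03,-1, 0,0,0,0,0,0.01,-1, 0,0,0,0,0,0,-1, 0,0,0,0,0,0,-1, 0,0,0,0,0,0,-1, 0,0,0,0,0,0,-1, 0,0,0,0,0,0,-1]' >/dev/null; python3 trk.py
python3 -m pendant '[0,0,0,0,0,0,-1, 0,0,0,0,0,0,-1, 0,0,0,0,0,0,-1, 0,0,0,0,0,0,-1, 0,0,0,0,0,0,-1, 0,0,0,0,0,0,-1, 0,0,0,0,0,0,-1, 0,0,0,0,0,0,-1]' >/dev/null; python3 trk.py
python3 -m pendant '[0,0,0,0,0,0,-1, 0,0,0,0,0,0,-1, 0,0,0,0,0,0,-1, 0,0,0,0,0,0,-1, 0,0,0,0,0,0,-1, 0,0,0,0,0,0,-1, 0,0,0,0,0,0,-1, 0,0,0,0,0,0,-1]' >/dev/null; python3 trk.py
python3 -m pendant '[0,0,0,0,0,0,-1, 0,0,0,0,0,0,-1, 0,0,0,0,0,0,-1, 0,0,0,0,0,0,-1, 0,0,0,0,0,0,-1, 0,0,0,0,0,0,-1, 0,0,0,0,0,0,-1, 0,0,0,0,0,0,-1]' >/dev/null; python3 trk.py
python3 - <<'E'
from h import *
for n in("scene","side"):
    c=bot.get_calibration(n);im=bot.capture(n)
    k=rect(im,c,525-200,-9-200,400,60,1.);kk=red(k).astype(np.uint8)*k[...,0]
    N,l,st,ce=cv2.connectedComponentsWithStats(red(k))
    i=1+st[1:,4].argmax()
    if n=="side": cv2.imwrite("pics/mk.png",cv2.resize(k[100:250,250:400],(450,450))[...,::-1]); 
    if n=="scene": cv2.imwrite("pics/mk1.png",cv2.resize(k[100:250,250:400],(450,450))[...,::-1])
    # bright top face
    v=k[...,0][l==i];th=cv2.threshold(v.reshape(-1,1),0,255,cv2.THRESH_OTSU)[0]
    ys,xs=np.where((l==i)&(k[...,0]>th));print(n,st[i],th,cv2.minAreaRect(np.c_[xs,ys].astype(np.float32)),xs.mean()-200,ys.mean()-200,np.degrees(np.arctan2(ys.mean()-200,xs.mean()-200)))
a=np.hstack([cv2.imread("pics/mk.png"),cv2.imread("pics/mk1.png")]);cv2.imwrite("pics/mkk.png",cv2.resize(a,(800,400)))
E
```

```text
[('side', 2.85, 'stripe', -4.6, 'hole', 4.5), ('scene', 2.9, 'stripe', -1.9, 'hole', 7.6)] [416.7  17.9  85.6] [-0.3 -0.5  0.4]
[('side', 3.75, 'stripe', 53.2, 'hole', 59.8), ('scene', 3.8, 'stripe', 58.1, 'hole', 53.1)] [416.6  17.9  85.4] [ 0.2  0.2 -0.3]
[('side', 4.65, 'stripe', 123.2, 'hole', 121.7), ('scene', 4.7, 'stripe', 128.6, 'hole', 121.1)] [416.6  17.9  85.5] [-0.3 -0.   0.4]
[('side', 5.55, 'stripe', None, 'hole', -164.7), ('scene', 5.6, 'stripe', -153.3, 'hole', -154.5)] [416.7  17.9  85.5] [0.2 0.3 0.7]
scene [ 323  138   54   31 1034] 104.0 ((344.0093994140625, 150.78302001953125), (21.840328216552734, 36.125823974609375), 74.05460357666016) 143.9347222222222 -49.0638888888889 -18.823010194810138
side [ 329  139   33   80 1398] 98.0 ((344.2848815917969, 153.16021728515625), (24.42076873779297, 33.58818435668945), 74.35775756835938) 144.40408163265306 -46.74149659863946 -17.936011324501397
```

View pics/mkk.png

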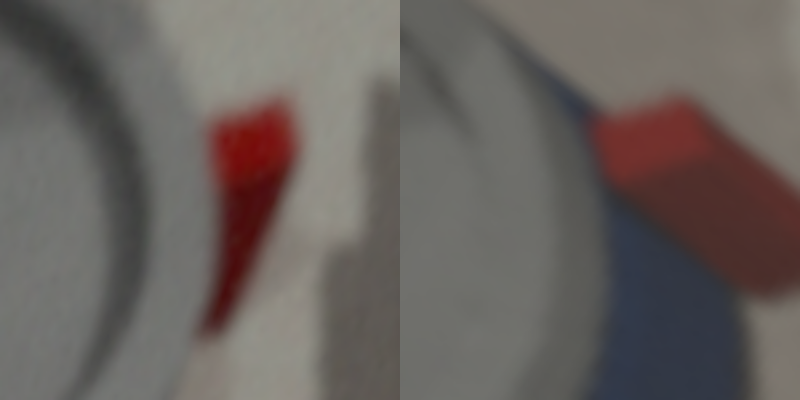

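Both crops show the marker's top face (bright red). Its centre is at a bearing of about -17.5° from the axis, at radius 151, and the size matches. I'm adding a tracker with a coast prediction and moving down to 78 mm.

```bash
cat > trk.py <<'E'
from h import *
import os
M=-17.5;F="log.txt"
d=disc();L=[tuple(map(float,l.split())) for l in open(F)] if os.path.exists(F) else [(5.6,-14.92,1.61)]
for n,t,_,st,_,ho in d:
    a=st if st is not None else ho
    if a is None: continue
    t0,th0,w0=L[-1];p=th0+w0*(t-t0)
    th=np.radians(a-M);th+=2*np.pi*round((p-th)/2/np.pi);L.append((t,th,w0))
r=[l for l in L if l[0]>L[-1][0]-.65]
if len(r)>2 and L[-1][0]-r[0][0]>.25:
    # quadratic fit relative to last
    t=np.array([x[0] for x in r])-L[-1][0];y=np.array([x[1] for x in r])
    w=np.polyfit(t,y,2 if len(r)>4 else 1);w=w[-2]
else: w=(L[-1][1]-L[-3][1])/(L[-1][0]-L[-3][0]) if len(L)>2 else 1.61
L[-1]=(L[-1][0],L[-1][1],float(w))
open(F,"w").write("\n".join("%.3f %.4f %.4f"%l for l in L))
t,th,w=L[-1];s=bot.get_state();f=s["contact_force"]
print([(x[1],x[3],x[5]) for x in d],"t %.2f th %.3f w %.3f coast-stop %.2f z %.2f f"%(t,th,w,-7.5+np.sqrt((th+7.5)**2+max(w,0)*w/.024),s["ee_pos"][2]),f.round(1))
E
python3 -m pendant '[0,0,0,0,0,0.01,-1, 0,0,0,0,0,0.01,-1, 0,0,0,0,0,0.01,-1, 0,0,0,0,0,0,-1, 0,0,0,0,0,0,-1, 0,0,0,0,0,0,-1, 0,0,0,0,0,0,-1, 0,0,0,0,0,0,-1]' >/dev/null; python3 trk.py
python3 -m pendant '[0,0,0,0,0,0,-1, 0,0,0,0,0,0,-1, 0,0,0,0,0,0,-1, 0,0,0,0,0,0,-1, 0,0,0,0,0,0,-1, 0,0,0,0,0,0,-1]' >/dev/null; python3 trk.py
python3 -m pendant '[0,0,0,0,0,0,-1, 0,0,0,0,0,0,-1, 0,0,0,0,0,0,-1, 0,0,0,0,0,0,-1, 0,0,0,0,0,0,-1, 0,0,0,0,0,0,-1]' >/dev/null; python3 trk.py
python3 -m pendant '[0,0,0,0,0,0,-1, 0,0,0,0,0,0,-1, 0,0,0,0,0,0,-1, 0,0,0,0,0,0,-1, 0,0,0,0,0,0,-1, 0,0,0,0,0,0,-1]' >/dev/null; python3 trk.py; cat log.txt
```

```text
[(6.55, -62.0, -63.1), (6.6, -57.6, -50.4)] t 6.60 th -13.266 w 1.654 coast-stop 4.63 z 77.99 f [-0.4 -0.5  0.7]
[(7.25, 10.0, 18.2), (7.3, 15.9, 27.2)] t 7.30 th -11.983 w 1.833 coast-stop 5.15 z 77.94 f [-0.6 -0.3 -0.7]
[(7.95, 87.8, 90.9), (8.0, 94.2, 86.4)] t 8.00 th -10.617 w 1.952 coast-stop 5.48 z 77.97 f [-0.1 -0.8 -0.2]
[(8.65, None, 161.6), (8.7, None, 168.1)] t 8.70 th -9.327 w 1.843 coast-stop 4.53 z 77.95 f [-0.3  0.4  0.6]
5.600 -14.9200 1.6100
6.550 -13.3430 1.6100
6.600 -13.2662 1.6538
7.250 -12.0864 1.6538
7.300 -11.9834 1.8325
7.950 -10.7285 1.8325
8.000 -10.6168 1.9522
8.650 -9.4405 1.9522
8.700 -9.3270 1.8425
```

```bash
python3 -m pendant '[0,0,0,0,0,0,-1, 0,0,0,0,0,0,-1, 0,0,0,0,0,0,-1, 0,0,0,0,0,0,-1, 0,0,0,0,0,0,-1]' >/dev/null; python3 trk.py
python3 -m pendant '[0,0,0,0,0,0,-1, 0,0,0,0,0,0,-1, 0,0,0,0,0,0,-1, 0,0,0,0,0,0,-1, 0,0,0,0,0,0,-1]' >/dev/null; python3 trk.py
python3 -m pendant '[0,0,0,0,0,0.004,-1, 0,0,0,0,0,0.004,-1, 0,0,0,0,0,0.002,-1, 0,0,0,0,0,0.002,-1]' >/dev/null; python3 trk.py
```

```text
[(9.25, None, -132.3), (9.3, -120.4, -119.1)] t 9.30 th -8.079 w 2.002 coast-stop 5.43 z 77.95 f [-0.2  0.8 -0. ]
[(9.85, -57.7, -59.0), (9.9, -53.9, -45.7)] t 9.90 th -6.918 w 1.957 coast-stop 5.15 z 77.95 f [ 0.3 -0.  -1. ]
[(10.35, -1.3, 7.9), (10.4, 4.2, 16.9)] t 10.40 th -5.904 w 1.995 coast-stop 5.47 z 74.89 f [ 0.2  0.2 -1. ]
```

```bash
python3 -m pendant '[0,0,0,0,0,0.002,-1, 0,0,0,0,0,0,-1]' >/dev/null; python3 trk.py
```

```text
[(10.65, 31.1, 40.4), (10.7, 36.8, 38.6)] t 10.70 th -5.335 w 1.892 coast-stop 4.91 z 74.47 f [-0.4  0.7  0.1]
```

```bash
python3 -m pendant '[0,0,0,0,0,0.001,-1, 0,0,0,0,0,0,-1]' >/dev/null; python3 trk.py
```

```text
[(10.95, 58.8, 65.2), (11.0, 62.8, 57.6)] t 11.00 th -4.882 w 1.363 coast-stop 1.68 z 74.20 f [ 0.7 -0.   0.6]
```

```bash
python3 -m pendant '[0,0,0,0,0,-0.008,-1, 0,0,0,0,0,0,-1]' >/dev/null; python3 trk.py
```

```text
[(11.25, 79.9, 83.5), (11.3, 84.4, 76.7)] t 11.30 th -4.505 w 1.095 coast-stop 0.18 z 76.26 f [-0.3  0.3 -0.5]
```

```bash
python3 -m pendant '[0,0,0,0,0,0,-1, 0,0,0,0,0,0,-1]' >/dev/null; python3 trk.py;  python3 -m pendant '[0,0,0,0,0,0,-1]' >/dev/null; python3 trk.py
```

```text
[(11.55, 100.4, 102.2), (11.6, 104.9, 96.5)] t 11.60 th -4.147 w 1.191 coast-stop 0.89 z 76.18 f [ 0.8 -0.   0.2]
[(11.75, 113.9, 113.9), (11.8, 119.3, 110.1)] t 11.80 th -3.896 w 1.261 coast-stop 1.40 z 76.19 f [ 1.6 -0.9  0.2]
```

```bash
python3 -m pendant '[0,0,0,0,0,0,-1, 0,0,0,0,0,0,-1, 0,0,0,0,0,0,-1, 0,0,0,0,0,0,-1, 0,0,0,0,0,0,-1, 0,0,0,0,0,0,-1, 0,0,0,0,0,0,-1, 0,0,0,0,0,0,-1]' >/dev/null; python3 trk.py;  python3 -m pendant '[0,0,0,0,0,0,-1, 0,0,0,0,0,0,-1, 0,0,0,0,0,0,-1, 0,0,0,0,0,0,-1, 0,0,0,0,0,0,-1, 0,0,0,0,0,0,-1, 0,0,0,0,0,0,-1]' >/dev/null; python3 trk.py; python3 -m pendant '[0,0,0,0,0,0,-1, 0,0,0,0,0,0,-1, 0,0,0,0,0,0,-1]' >/dev/null; python3 trk.py
```

```text
[(12.65, None, 165.9), (12.7, 175.8, 170.4)] t 12.70 th -2.909 w 1.096 coast-stop 0.93 z 76.19 f [-0.1 -0.1  0.1]
[(13.45, None, -157.5), (13.5, -139.3, -140.2)] t 13.50 th -2.126 w 0.980 coast-stop 0.80 z 76.18 f [-0.2  0.2 -0.7]
[(13.85, None, -122.5), (13.9, -118.7, -117.5)] t 13.90 th -1.766 w 1.253 coast-stop 2.42 z 76.23 f [ 0.6  0.1 -0.2]
```

```bash
python3 -m pendant '[0,0,0,0,0,0,-1, 0,0,0,0,0,0,-1, 0,0,0,0,0,0,-1, 0,0,0,0,0,0,-1, 0,0,0,0,0,0,-1, 0,0,0,0,0,0,-1]' >/dev/null; python3 trk.py;python3 -m pendant '[0,0,0,0,0,0.003,-1, 0,0,0,0,0,0,-1]' >/dev/null; python3 trk.py; python3 -m pendant '[0,0,0,0,0,0,-1, 0,0,0,0,0,0,-1]' >/dev/null; python3 trk.py
```

```text
[(14.55, -86.4, -88.7), (14.6, -85.1, -80.2)] t 14.60 th -1.180 w 0.838 coast-stop 0.82 z 76.21 f [-0.1  0.2 -0.6]
[(14.85, -73.1, -75.7), (14.9, -71.4, -66.4)] t 14.90 th -0.941 w 0.778 coast-stop 0.76 z 75.40 f [-0.2 -0.1  0.4]
[(15.15, -60.5, -61.6), (15.2, -59.7, -51.7)] t 15.20 th -0.737 w 0.657 coast-stop 0.48 z 75.45 f [-0.1  0.8  0. ]
```

```bash
python3 -m pendant '[0,0,0,0,0,0.002,-1, 0,0,0,0,0,0,-1]' >/dev/null; python3 trk.py
```

```text
[(15.45, -48.6, -49.4), (15.5, -48.0, -41.2)] t 15.50 th -0.532 w 0.644 coast-stop 0.61 z 74.93 f [-0.8 -0.2  0. ]
```

```bash
python3 -m pendant '[0,0,0,0,0,0.0005,-1]' >/dev/null; python3 trk.py
```

```text
[(15.65, -41.6, -41.8), (15.7, -41.0, -35.2)] t 15.70 th -0.410 w 0.564 coast-stop 0.47 z 74.84 f [-0.4 -0.7 -0.5]
```

```bash
python3 -m pendant '[0,0,0,0,0,0.001,-1, 0,0,0,0,0,0,-1]' >/dev/null; python3 trk.py
```

```text
[(15.95, -32.8, -32.4), (16.0, -32.8, -28.8)] t 16.00 th -0.267 w 0.415 coast-stop 0.21 z 74.58 f [-0.2 -0.6  0.6]
```

```bash
python3 -m pendant '[0,0,0,0,0,-0.0005,-1, 0,0,0,0,0,0,-1]' >/dev/null; python3 trk.py
```

```text
[(16.25, -29.1, -28.9), (16.3, -30.1, -25.6)] t 16.30 th -0.220 w -0.037 coast-stop -0.22 z 74.73 f [ 0.1 -0.9  0.5]
```

```bash
python3 -m pendant '[0,0,0,0,-0.004,0.002,-1, 0,0,0,0,-0.008,0.001,-1, 0,0,0,0,-0.01,0,-1, 0,0,0,0,-0.01,0,-1, 0,0,0,0,-0.01,0,-1, 0,0,0,0,-0.008,0,-1, 0,0,0,0,-0.004,0,-1]' >/dev/null; python3 trk.py; python3 -m pendant '[0,0,0,0,0,0,-1]' >/dev/null; python3 trk.py
```

```text
[(17.05, -21.7, -19.9), (17.1, -22.4, -17.6)] t 17.10 th -0.086 w 0.168 coast-stop -0.01 z 73.94 f [-0.  -0.4  0.8]
[(17.25, -21.8, -20.2), (17.3, -22.5, -17.5)] t 17.30 th -0.087 w -0.009 coast-stop -0.09 z 73.93 f [0.  0.  1.2]
```

```bash
python3 -m pendant '[0,0,0,0,-0.004,0,-1, 0,0,0,0,-0.008,0,-1, 0,0,0,0,-0.01,0,-1, 0,0,0,0,-0.008,0,-1, 0,0,0,0,-0.004,0,-1, 0,0,0,0,0,0,-1]' >/dev/null; python3 trk.py; python3 - <<'E'
from h import *
o=[]
for n in("scene","side"):
    c=bot.get_calibration(n);im=bot.capture(n)
    for z in (63,45):
        k=rect(im,c,525-50,-9-110,200,z,2.);a=np.radians(-17.5)
        cv2.circle(k,(int(100+126*np.cos(a)),int(220+126*np.sin(a))),70,(0,255,0),1)
        o.append(k[:400])
cv2.imwrite("pics/hole1.png",cv2.resize(np.vstack([np.hstack(o[:2]),np.hstack(o[2:])]),(600,600))[...,::-1])
E
```

```text
[(17.95, -17.2, -15.1), (18.0, -17.9, -11.2)] t 18.00 th -0.007 w 0.115 coast-stop 0.03 z 73.93 f [-0.  -0.2  0.7]
```

View pics/hole1.png

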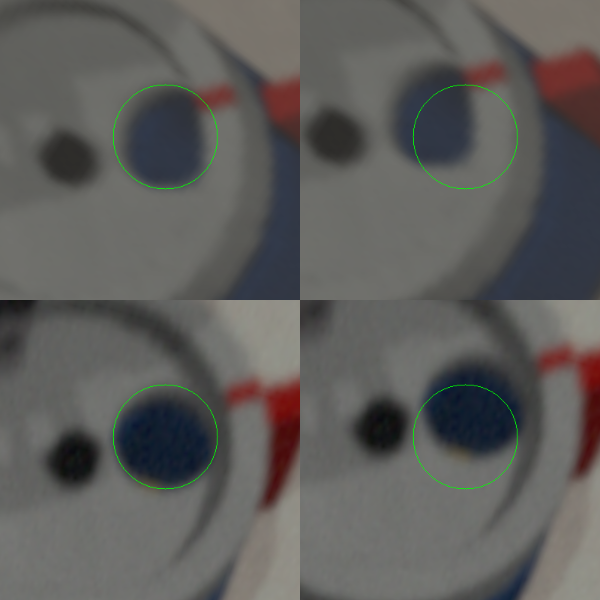

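The side and scene crops show the hole centred on the expected pocket circle and the stripe in line with the marker, so θ≈0. I'll let go by lifting straight up, then move over the cap.

```bash
python3 -m pendant '[0,0,0,0,0,-0.004,-1, 0,0,0,0,0,-0.008,-1, 0,0,0,0,0,-0.06,-1, 0,0,0,0,0,-0.16,-1]' ; python3 trk.py; python3 -m pendant '[0,0,0,0.022,0.162,-0.004,-0.15, 0,0,0,0.022,0.162,-0.004,-0.15, 0,0,0,0.022,0.162,-0.004,-0.15, 0,0,0,0.022,0.162,-0.004,-0.15, 0,0,0,0.022,0.162,-0.004,-0.15, 0,0,0,0.022,0.162,-0.004,-0.15, 0,0,0,0.022,0.162,-0.004,-0.15, 0,0,0,0.022,0.162,-0.004,-0.15]'; python3 -m pendant '[0,0,0,0,0,0,-0.15, 0,0,0,0,0,0,-0.15]'; python3 trk.py; python3 - <<'E'
from h import *
s=bot.get_state();c=bot.get_calibration("wrist");im=bot.capture("wrist");cv2.imwrite("pics/w1.png",im[...,::-1])
print(s["ee_pos"],s["eef_rot"].round(4),c["fx"]);print("cap expected px",proj(c,np.array([[447.5,322,22.],[447.5,322,42]])))
N,l,st,ce=cv2.connectedComponentsWithStats(red(im))
for i in range(1,N):
    if st[i,4]>30: print(st[i],ce[i].round(1),ray(c,ce[i],20).round(1))
E
```

```text
time: 18.55
ee_pos: [409.8, -3.2, 130.6]
eef_rot: [0.122, 0.993, -0.0, -0.003]
contact_force: [0.9, -0.1, -0.1]
opening: 0.6
finger_force: 0.0
[(18.55, -17.4, -17.1), (18.6, -18.4, -12.1)] t 18.60 th -0.016 w -0.002 coast-stop -0.02 z 135.82 f [-0.8  0.3 -0.3]
time: 19.45
ee_pos: [446.6, 323.4, 139.5]
eef_rot: [0.121, 0.993, -0.0, -0.0]
contact_force: [1.1, -0.0, 0.3]
opening: 40.0
finger_force: 0.0
time: 19.65
ee_pos: [446.4, 321.8, 139.1]
eef_rot: [0.121, 0.993, -0.0, -0.0]
contact_force: [0.7, -0.7, -0.4]
opening: 40.0
finger_force: 0.0
[(19.65, -17.8, -14.1), (19.7, -18.4, -11.8)] t 19.70 th -0.016 w -0.000 coast-stop -0.02 z 139.59 f [-0.3  0.2  0.1]
[446.73432537 320.73474756 139.58959203] [ 1.219e-01  9.925e-01 -3.000e-04 -2.000e-04] 304.1122126125199
cap expected px [[316.8324  194.791  ]
 [316.93732 200.43866]]
[311 112  25  26 410] [323.  124.3] [381.8 344.4  20. ]
[299 176  32  34 593] [314.5 191.2] [443.8 320.5  20. ]
[233 182  26  24 324] [247.  192.3] [428.3 253.7  20. ]
```

View pics/w1.png

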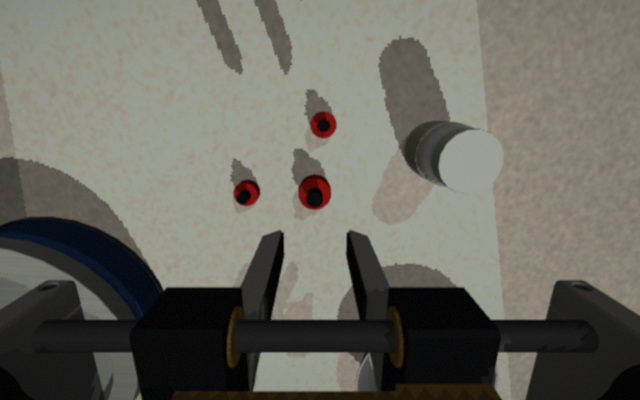

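The wrist view shows the big cap at (315,193) with its knob top at (314.5,198). The gripper is aligned in column, and nothing is in the fingers' way.

```bash
python3 - <<'E'
from h import *
c=bot.get_calibration("wrist");im=cv2.imread("pics/w1.png")[...,::-1]
g=im.max(2)[180:215,300:332]<45;v,u=np.where(g);uv=(u.mean()+300,v.mean()+180);print(uv,len(u))
p=ray(c,uv,37);q=ray(c,(315,193),17);e=bot.get_state()["ee_pos"];print(p,q,e)
t=(p+q)/2
for t in(p,q):
    d=t[:2]-e[:2];print("tool shift units",(d@[-.970,.2414])/250,(d@[.2414,.970])/250,(e[2]-25)/250)
E
```

```text
(np.float64(314.08677685950414), np.float64(196.69834710743802)) 242
[444.88849213 319.80378276  37.        ] [446.79105295 320.2219051   17.        ] [446.89303611 320.61393781 139.82892399]
tool shift units 0.006995344956857813 -0.0050789892428018376 0.4593156959710103
tool shift units 1.71478836953078e-05 -0.001619561849970981 0.4593156959710103
```

```bash
python3 -m pendant '[0,0,0,0.004,-0.003,0.1,-0.15, 0,0,0,0,0,0.12,-0.15, 0,0,0,0,0,0.12,-0.15, 0,0,0,0,0,0.08,-0.15, 0,0,0,0,0,0.03,-0.15, 0,0,0,0,0,0.006,-0.15, 0,0,0,0,0,0,-0.15, 0,0,0,0,0,0,-1]'; python3 -m pendant '[0,0,0,0,0,0,-1, 0,0,0,0,0,0,-1, 0,0,0,0,0,0,-1, 0,0,0,0,0,0,-1]'
```

```text
time: 20.6
ee_pos: [446.3, 321.3, 27.1]
eef_rot: [0.122, 0.993, 0.001, 0.001]
contact_force: [-0.5, -0.1, 0.2]
opening: 35.3
finger_force: 0.0
time: 21.0
ee_pos: [445.9, 321.2, 26.3]
eef_rot: [0.122, 0.993, 0.0, 0.0]
contact_force: [-0.5, -1.2, 3.3]
opening: 15.1
finger_force: 30.0
```

```bash
python3 -m pendant '[0,0,0,0,0,-0.06,-1, 0,0,0,0,0,-0.16,-1, 0,0,0,0,0,-0.16,-1, 0,0,0,0,0,-0.156,-1, 0,0,0,-0.0876,-0.122,0,-1, 0,0,0,-0.0876,-0.122,0,-1, 0,0,0,-0.0876,-0.122,0,-1, 0,0,0,-0.0876,-0.122,0,-1]'; python3 -m pendant '[0,0,0,-0.0876,-0.122,0,-1, 0,0,0,-0.0876,-0.122,0,-1, 0,0,0,-0.0876,-0.122,0,-1, 0,0,0,-0.0876,-0.122,0,-1, 0,0,0,-0.0876,-0.122,0,-1, 0,0,0,-0.0876,-0.122,0,-1, 0,0,0,0,0,0,-1, 0,0,0,0,0,0,-1]'; python3 trk.py; python3 - <<'E'
from h import *
c=bot.get_calibration("wrist");im=bot.capture("wrist");cs=bot.get_calibration("side");i2=bot.capture("side")
a=np.radians(-17.5);p=AX+63*np.array([np.cos(a),np.sin(a)])
for z,r,col in((63,35,(0,255,0)),(45,35,(255,255,0))):
    cv2.polylines(im,[proj(c,circ(*p,r,z)).astype(int)],True,col,1)
e=bot.get_state();print(e["ee_pos"],e["opening"],p,"shift to pocket",(p-e["ee_pos"][:2])@np.array([[-.97,.2414],[.2414,.97]]))
cv2.imwrite("pics/w2.png",np.vstack([im[60:400],cv2.resize(i2[120:260,240:480],(640,373))[:260]])[...,::-1])
E
```

```text
time: 21.8
ee_pos: [501.5, 180.3, 161.1]
eef_rot: [0.121, 0.993, 0.0, 0.0]
contact_force: [0.4, -0.1, -0.4]
opening: 14.8
finger_force: 30.0
time: 22.6
ee_pos: [584.5, -28.0, 160.5]
eef_rot: [0.122, 0.992, 0.0, -0.0]
contact_force: [-0.6, -0.3, -1.1]
opening: 15.4
finger_force: 30.0
[(22.6, -17.4, -16.3), (22.65, -50.3, -23.1)] t 22.65 th -0.572 w -0.189 coast-stop -0.57 z 160.42 f [-0.4  0.1 -0.7]
[584.38668148 -26.65061332 160.34451131] 14.861902007555077 [585.0841679  -27.94446537] shift to pocket [-0.98889771 -1.08666327]
```

View pics/w2.png

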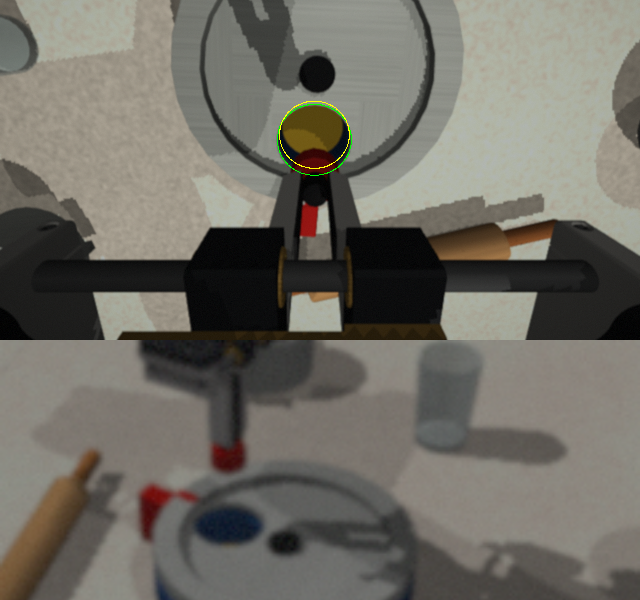

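The wrist view shows the hole and the yellow-floored pocket concentric with the predicted circles, the cap held upright, and the disc still. I'll insert it now.

```bash
python3 -m pendant '[0,0,0,-0.002,-0.002,0.06,-1, 0,0,0,0,0,0.1,-1, 0,0,0,0,0,0.1,-1, 0,0,0,0,0,0.1,-1, 0,0,0,0,0,0.09,-1, 0,0,0,0,0,0.04,-1, 0,0,0,0,0,0.014,-1, 0,0,0,0,0,0,-1]'; python3 -m pendant '[0,0,0,0,0,0.004,-1, 0,0,0,0,0,0,-1]'; python3 - <<'E'
from h import disc;print(disc(("side",)))
E
```

```text
time: 23.6
ee_pos: [585.2, -28.0, 34.5]
eef_rot: [0.121, 0.993, 0.0, 0.0]
contact_force: [0.1, -0.8, -0.9]
opening: 14.9
finger_force: 30.0
time: 23.8
ee_pos: [585.4, -28.3, 33.8]
eef_rot: [0.122, 0.993, 0.0, 0.001]
contact_force: [-0.2, -0.1, -1.7]
opening: 15.3
finger_force: 30.0
[('side', 23.8, 'stripe', None, 'hole', -37.5)]
```

```bash
python3 -m pendant '[0,0,0,0,0,0.003,-1, 0,0,0,0,0,0,-0.45, 0,0,0,0,0,0,-0.45, 0,0,0,0,0,0,-0.45, 0,0,0,0,0,-0.02,-0.45, 0,0,0,0,0,-0.08,-0.45, 0,0,0,0,0,-0.16,-0.45, 0,0,0,0,0,-0.16,-0.45]'; python3 -m pendant '[0,0,0,0.1,0,-0.1,-0.45, 0,0,0,0.15,0,-0.05,-0.45, 0,0,0,0.15,0,0,-0.45, 0,0,0,0.15,0,0,-0.45, 0,0,0,0,0,0,-0.45]'; python3 - <<'E'
from h import *
print(disc())
c=bot.get_calibration("wrist");im=bot.capture("wrist");i2=bot.capture("side");i3=bot.capture("scene")
cv2.imwrite("pics/f.png",np.vstack([im[:330],np.hstack([cv2.resize(i2[140:260,270:430],(320,240)),cv2.resize(i3[140:260,230:390],(320,240))])])[...,::-1])
E
```

```text
time: 24.65
ee_pos: [584.6, -28.3, 138.5]
eef_rot: [0.122, 0.993, -0.0, -0.0]
contact_force: [1.3, -0.5, 0.1]
opening: 26.2
finger_force: 0.0
time: 25.15
ee_pos: [448.7, 5.7, 175.3]
eef_rot: [0.121, 0.993, 0.0, 0.0]
contact_force: [0.1, 0.1, -1.1]
opening: 26.1
finger_force: 0.0
[('side', 25.15, 'stripe', -17.7, 'hole', -23.2), ('scene', 25.2, 'stripe', -18.6, 'hole', -13.1)]
```

View pics/f.png

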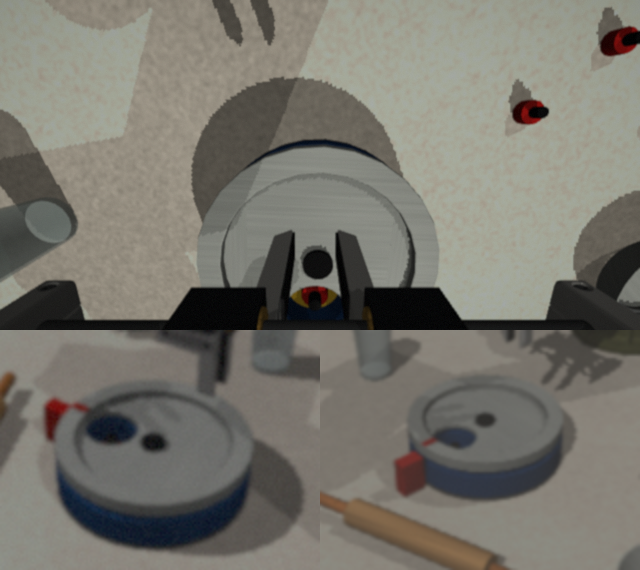

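The cap is in the pocket: its red body shows over the yellow floor in the wrist view at (315,298). The disc is still with the stripe at the marker, the other caps haven't moved, and the robot is clear.

```bash
python3 -c "
from cell import bot
print(bot.sign_off())"
```

```text
the job is handed in; nothing more can be done
None
```

The disc is stopped with its hole over the pocket, the largest whistle cap is resting in the pocket, and the job was handed in at about 25 s with the robot clear. Braking first left the hole about 13 mm short, so I drew it the rest of the way round with the finger.

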